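# Sweep the walnut shells into the board's scrap bin

## Task

Somebody has been cracking walnuts on the wooden board. With the fingertips push the bin's sliding cover all the way open by its steel bar, sweep the four empty half shells along the board so that they drop into the bin, then push the cover fully shut again. Sweep the shells, do not pick them up; leave the dish of kernels on the board and everything else on the table where it is.

Things in the scene. Friction and masses are not known exactly. Their poses are not given: they have to be found in the camera images.
- scrap_board: light wooden chopping board on a box, fixed; a scrap bin under its +y end. Origin on the table, z up; x -110 to 110 mm, y -240 to 210 mm. Flat work surface at z = 75 mm, from y = -226 to 90 mm, between rims 10 mm high (inner faces x = -96 and 96 mm, and y = -226 mm). The bin's drawer front at x = -110 mm is fixed, not used
- bin_mouth (a point): middle of the bin's mouth, level with the board's surface, axes as the board; (0, 132.5, 75) mm in the board's frame. The mouth runs from the board's edge at y = 90 mm (no rim or step there) to y = 175 mm when the cover is open, 192 mm wide in x; the bin's floor is 66 mm below the board's surface
- cover (a joint): travel of the bin's sliding cover, m: 0 shut, 0.085 fully open; grows along the board's +y, outward over the board's end. A dark wooden panel 200 mm (x) by 119 mm (y), 8 mm thick, flush with the board; shut it covers y = 90 to 210 mm, fully open it stands 85 mm out beyond the end. Slides with about 2.5 N, stays where left, stops at both ends; may start ajar
- cover_bar (a point): middle of the top of the bright steel bar standing on the cover, moves with it, axes as the board. Bar: 110 mm along x, 12 mm thick along y, top 18 mm above the cover's surface (z = 93 mm of the board); at y = 190 mm of the board when shut, 275 mm open. The panel goes on 20 mm outward of it. Push its inner side to open, its outer side to shut
- shell_1: empty half walnut shell, brown, wrinkled, hollow, lying open side down: a dome 38 mm long, 34 mm wide, 16 mm high, 10 to 18 g; origin: centre of its flat open side, z up. It slides freely on the board and is to be swept, not picked up
- shell_2: empty half walnut shell, brown, wrinkled, hollow, lying open side down: a dome 38 mm long, 34 mm wide, 16 mm high, 10 to 18 g; origin: centre of its flat open side, z up. It slides freely on the board and is to be swept, not picked up
- shell_3: empty half walnut shell, brown, wrinkled, hollow, lying open side down: a dome 38 mm long, 34 mm wide, 16 mm high, 10 to 18 g; origin: centre of its flat open side, z up. It slides freely on the board and is to be swept, not picked up
- shell_4: empty half walnut shell, brown, wrinkled, hollow, lying open side down: a dome 38 mm long, 34 mm wide, 16 mm high, 10 to 18 g; origin: centre of its flat open side, z up. It slides freely on the board and is to be swept, not picked up
- kernel_dish: white ramekin with walnut kernels, 92 mm across, 31 mm high, the kernels' tops at most 35 mm, standing on the board in its +x, -y corner, away from the bin; origin under its centre. Leave it alone
- nut_dish: white ramekin with whole walnuts, 90 mm across, 60 mm high with the nuts, on the table to the right; origin under its centre. Leave it alone
- nutcracker: steel lever nutcracker lying flat on the table at the front right, 175 mm long along its x, 57 mm wide, 13 mm high; origin about its middle on the table. Leave it alone
- spice_jar: glass spice jar with dark lid, 41 mm across, 106 mm high, behind the board; origin under its centre. Leave it alone
- salt_shaker: glass salt shaker, 44 mm across, 90 mm high, behind the board; origin under its centre. Leave it alone
- jam_jar: glass jar with pale lid, 64 mm across, 87 mm high, behind the board; origin under its centre. Leave it alone

How it is judged:
On the way, in this order (a step that is already met when the one before it is completed fails the run):
1. the cover is pushed all the way open (at least 75 of 85 mm) (value of joint cover above 0.075 m), for 0.1 s.
2. all four half shells lie in the bin (z of each of shell_1, shell_2, shell_3, shell_4 in the frame of scrap_board below 0.062 m and x of shell_1 in the frame of scrap_board between -0.1 and 0.1 m and y of shell_1 in the frame of scrap_board between -0.01 and 0.185 m and x of shell_2 in the frame of scrap_board between -0.1 and 0.1 m and y of shell_2 in the frame of scrap_board between -0.01 and 0.185 m and x of shell_3 in the frame of scrap_board between -0.1 and 0.1 m and y of shell_3 in the frame of scrap_board between -0.01 and 0.185 m and x of shell_4 in the frame of scrap_board between -0.1 and 0.1 m and y of shell_4 in the frame of scrap_board between -0.01 and 0.185 m), for 0.2 s.
At the end, for the whole second after the job is handed in: all four half shells are at rest inside the bin under the cover (below the board's surface, within the bin's walls) and the cover is fully shut, within 4 mm (all of step 2 and value of joint cover below 0.004 m and linear speed of each of shell_1, shell_2, shell_3, shell_4 below 0.03 m/s); the robot touches nothing.
It fails at once if a half shell is lifted more than 25 mm above the board (z of any of shell_1, shell_2, shell_3, shell_4 in the frame of scrap_board above 0.1 m).
It fails at once if the dish of kernels or another loose thing is moved by more than 15 mm (distance of any of kernel_dish, nut_dish, nutcracker, spice_jar, salt_shaker, jam_jar from where it was at the start of the episode above 0.015 m).
It also fails if it takes over 67 s, if anything falls off the work surface, if the arm or the gripper's body presses on something with over 40 N, if the wrist force passes 120 N, or if a joint passes its speed limit or range.

## Robot

A 6-joint arm with a two-finger parallel gripper is mounted at the origin on a cart in front of the work surface, level with it; the furniture and walls round the work are solid. World frame = base frame: x ahead of the robot, y to its left, z up, the work surface at z = 0. Lengths are in m, angles in rad, forces in N, time in s.
With the tool pointing down it reaches from about 0.375 to 0.9 m from the base axis. Payload 3.1 kg.
Tool frame: the origin (TCP) lies midway between the tips of the shut fingers; the grasp point (between the pads) lies 19 mm behind it; z points along the fingers, y is the direction in which the jaws open and shut (so a half turn about z gives the same grasp; the last joint's range is limited). The gripper opens to 85 mm and grips with 20 to 120 N. Pads are 22 mm wide; open, the fingers measure 114 mm over their backs; the gripper's body (76 mm by 85 mm) begins 54 mm behind the grasp point. The pads swing forward as they close: fully open they stand 13 mm farther back than shut.
Start: joints at [-1.317, 0.527, 1.433, -0, 1.181, -0.178], TCP at [0.262, -0.567, 0.231] pointing down, gripper open.
Joint ranges: [-3.08, 3.08], [-0.75, 2.2], [0.22, 2.44], [-1.43, 4.57], [0, 2.65], [-2.85, 2.85]. Speed limits (rad/s): [2.79, 2.79, 3.14, 3.14, 3.14, 3.14].

## Interface

Orientations are given as a unit quaternion [x, y, z, w].
In Python, from station import manip gives the robot as it stands. The module is installed in compiled form; this text tells all that it offers.
- The arm moves only by the tool drive_tool, never from a script. Its argument "deltas" is one flat list of numbers, 4 for each row, row after row: the shift along the tool's x, y, z in cm, then the turn about the tool's z in degrees. A call has 1 to 12 rows; each row is the pose to reach, as a shift and turn from the pose measured when the call began, along the tool's axes at that moment; what a row does not reach only later rows make up. A row lasts 1/10 s, in which the tool goes at most 50 mm and 8.59 degrees, less where a joint would pass 70% of its speed; a pose out of reach is approached as far as the arm can. A call with a gripper value outside its range is refused whole. "hand" is the finger opening in cm, from 0 to 8.54, set as the call begins (left out, the last holds). The fingers move at their own pace and stop on an object; "squeeze" is the grip in N (left out, the last holds). Time passes only in rows, so rows that repeat a pose let the fingers close. It gives the time, the measured TCP pose, the force and the opening at its end, in the units of the state.
- manip.sense(): the state, without advancing time (a new reading comes with each control period).
- manip.snapshot(name): name is "scene" or "side" or "wrist"; returns a dict with "frame" (480x640x3 uint8, red, green, blue), "depth" (480x640 float32, m along the optical axis (not along the pixel's ray), 0 where there is no reading), "fx", "fy", "cx", "cy" (pixels), "k1" (the pictures are not rectified: a ray, as slopes to the right and down, at radius r is drawn at 1 + k1 r^2 times it, then the intrinsics apply), "R" (3x3) and "t" (3): a world point X has camera coordinates R X + t. Camera axes: x right, y down, z forward; pixel columns grow to the right and rows downward; lengths in m; the calibration is good to about 2 mm. A picture is of the moment at which its call begins.
- manip.sign_off(): hands the job in, once; it reports no verdict.
The state is a dict: "t": time; "q": joint angles; "qd": joint speeds; "tau": joint torques, N m; "tcp_pos": TCP position; "tool_rot": TCP orientation; "force": force on the tool from outside, world axes, zero at the start; "ft_torque": the same for the moment, N m; "finger_gap": opening from 0.0 (shut) to 1.0 (fully open).
Only numpy, scipy, OpenCV 4.12 (cv2) and the standard library are available. Lean on these libraries where they do the work, as an engineer would, in place of code of your own. Each camera call takes 0.05 s, during which the arm holds its last target.

## Working session

There is one attempt and no reset: what is moved stays moved. The work goes in short steps, Python scripts to look and compute and a tool call to move; the robot and the scene stay as the last step left them, time stands still between calls to the robot, and variables do not carry over. Pictures are saved under pics/ and viewed, and the job is handed in when it is done.

Besides the shell and the picture viewer there is one more tool, called after "Emit:" by a JSON object that holds its "fn" and its "kwargs", one argument or row to a line. drive_tool: Moves the arm, as the interface text tells. Its arguments: {"type":"object","properties":{"deltas":{"type":"array"},"hand":{"type":"number"},"squeeze":{"type":"number"}},"required":["deltas"]}

```bash
mkdir -p pics
cat > h.py <<'E'
import numpy as np, cv2
from station import manip
def snap(n,f):
    s=manip.snapshot(n); cv2.imwrite('pics/'+f+'.png',cv2.cvtColor(s['frame'],cv2.COLOR_RGB2BGR)); np.savez('pics/'+f+'.npz',**s); return s
def load(f): return dict(np.load('pics/'+f+'.npz'))
def rays(s,uv):
    uv=np.asarray(uv,float).reshape(-1,2)
    d=np.c_[(uv[:,0]-s['cx'])/s['fx'],(uv[:,1]-s['cy'])/s['fy']]
    u=d.copy()
    for _ in range(20): u=d/(1+s['k1']*(u**2).sum(1,keepdims=True))
    return np.c_[u,np.ones(len(u))]
def pts(s,uv):
    uv=np.asarray(uv).reshape(-1,2); r=rays(s,uv)
    z=s['depth'][uv[:,1].astype(int),uv[:,0].astype(int)]
    return (r*z[:,None]-s['t'])@s['R']
def onplane(s,uv,h):
    r=rays(s,uv)@s['R']; c=-s['R'].T@s['t']
    return c+r*((h-c[2])/r[:,2])[:,None]
E
python3 - <<'E'
from h import *
for n in ['scene','side','wrist']:
    s=snap(n,n+'0'); print(n,s['fx'],s['k1'],-s['R'].T@s['t'])
x=manip.sense();print(x)
E
```

```text
scene 490.9089714134597 0.03395425810466779 [-0.06808522  0.52797921  0.82385552]
side 497.84523189640686 0.048084680484795306 [-0.02310912  0.80973554  0.61317359]
wrist 381.6300275598162 -0.027083592268526354 [ 0.32178726 -0.54029431  0.37435293]
{'t': 0.15, 'q': array([-1.31652121e+00,  5.28258396e-01,  1.43359329e+00, -1.15135326e-05,
        1.18143935e+00, -1.78528528e-01]), 'qd': array([ 3.55962818e-04, -4.42725041e-04, -2.49231012e-03,  4.86110717e-05,
       -1.34619531e-03,  5.87798310e-04]), 'tau': array([ 1.27330419e-03, -4.42742872e+01, -1.78276670e+01, -2.71898352e-04,
        5.61119261e-03, -5.48933826e-06]), 'tcp_pos': array([ 0.26200265, -0.56682492,  0.23055957]), 'tool_rot': array([ 9.76675537e-01,  2.14718827e-01, -3.74741238e-05, -8.48378736e-04]), 'force': array([-0.51440687,  0.13132648,  0.0987225 ]), 'ft_torque': array([-0.01990016, -0.01077888,  0.00430846]), 'finger_gap': 0.9982884029528997}
```

View pics/scene0.png

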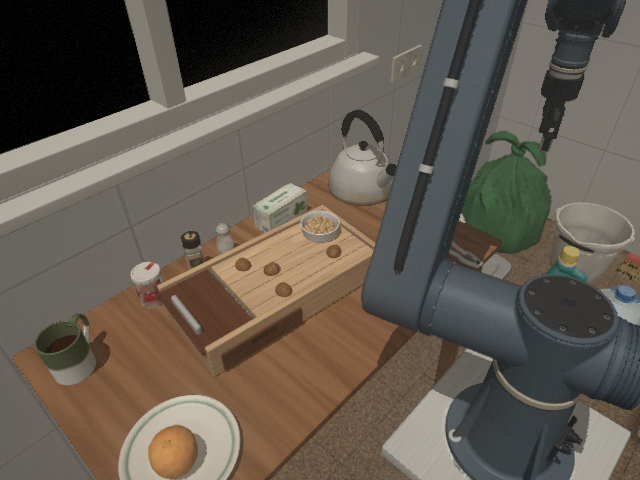

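View pics/side0.png

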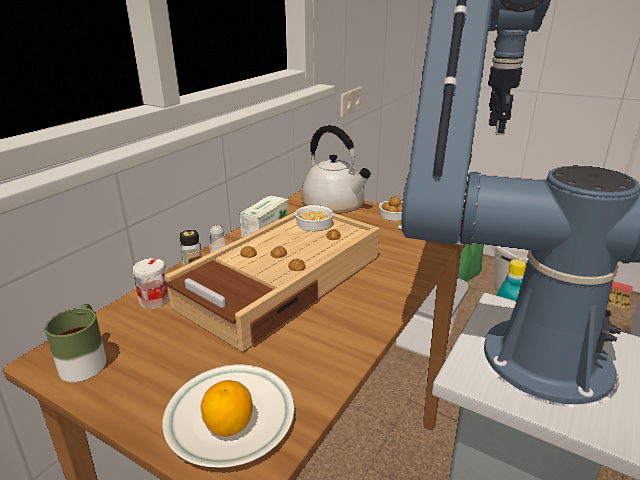

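The scene view shows the cover at the left end with its bar from (174,298) to (198,331). The shells are at (243,265), (272,269), (284,290) and (334,251), and the kernel dish is at (320,226). Next I'll turn these into positions.

Run:
```python
from h import *
np.set_printoptions(precision=4,suppress=True)
for f in ['scene0','side0']:
    s=load(f); H,W=s['depth'].shape
    vv,uu=np.mgrid[0:H,0:W]; uv=np.c_[uu.ravel(),vv.ravel()]
    P=pts(s,uv); ok=(s['depth'].ravel()>0)
    reg=ok&(P[:,0]>0.25)&(P[:,0]<0.95)&(P[:,1]>-0.5)&(P[:,1]<0.5)
    z=P[:,2]
    # surface
    m=reg&(abs(z-0.075)<0.006)
    print(f,m.sum())
    img=np.zeros((500,500,3),np.uint8)
    # topdown map 2mm/px : x 0.2..1.0 ->rows down, y .5..-.5 cols
    col=s['frame'].reshape(-1,3)[:,::-1]
    q=reg&(z>0.06)&(z<0.2)
    r=((0.95-P[q,0])/0.0015).astype(int); c=((0.45-P[q,1])/0.0015).astype(int)
    g=(r>=0)&(r<500)&(c>=0)&(c<600)
    img=np.zeros((470,600,3),np.uint8); img[r[g],c[g]]=col[q][g]
    cv2.imwrite(f'pics/top_{f}.png',img)
    mm=m.copy()
    hist,e=np.histogram(z[reg],bins=np.arange(-.01,.15,.004)); print(dict(zip((e[:-1]*1000).round().astype(int),hist)))
```

```text
scene0 15599
{np.int64(-10): np.int64(464), np.int64(-6): np.int64(6171), np.int64(-2): np.int64(28848), np.int64(2): np.int64(2929), np.int64(6): np.int64(2968), np.int64(10): np.int64(2898), np.int64(14): np.int64(2192), np.int64(18): np.int64(1615), np.int64(22): np.int64(921), np.int64(26): np.int64(951), np.int64(30): np.int64(1007), np.int64(34): np.int64(1005), np.int64(38): np.int64(1031), np.int64(42): np.int64(1075), np.int64(46): np.int64(1077), np.int64(50): np.int64(1090), np.int64(54): np.int64(1304), np.int64(58): np.int64(1441), np.int64(62): np.int64(1397), np.int64(66): np.int64(1622), np.int64(70): np.int64(5429), np.int64(74): np.int64(8393), np.int64(78): np.int64(1769), np.int64(82): np.int64(2966), np.int64(86): np.int64(1760), np.int64(90): np.int64(1352), np.int64(94): np.int64(1083), np.int64(98): np.int64(1121), np.int64(102): np.int64(987), np.int64(106): np.int64(794), np.int64(110): np.int64(643), np.int64(114): np.int64(634), np.int64(118): np.int64(695), np.int64(122): np.int64(716), np.int64(126): np.int64(567), np.int64(130): np.int64(554), np.int64(
[... 562 characters left out ...]
t64(1345), np.int64(54): np.int64(1474), np.int64(58): np.int64(1422), np.int64(62): np.int64(1386), np.int64(66): np.int64(1582), np.int64(70): np.int64(2850), np.int64(74): np.int64(8004), np.int64(78): np.int64(1780), np.int64(82): np.int64(2518), np.int64(86): np.int64(1793), np.int64(90): np.int64(1231), np.int64(94): np.int64(1023), np.int64(98): np.int64(1141), np.int64(102): np.int64(862), np.int64(106): np.int64(731), np.int64(110): np.int64(627), np.int64(114): np.int64(614), np.int64(118): np.int64(657), np.int64(122): np.int64(615), np.int64(126): np.int64(578), np.int64(130): np.int64(531), np.int64(134): np.int64(527), np.int64(138): np.int64(547), np.int64(142): np.int64(527)}
```

```bash
python3 -c "
import cv2
s=cv2.imread('pics/scene0.png')[190:380,140:400]; cv2.imwrite('pics/z1.png',cv2.resize(s,None,fx=3,fy=3,interpolation=cv2.INTER_CUBIC))"
```

```text
(no output)
```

View pics/top_scene0.png

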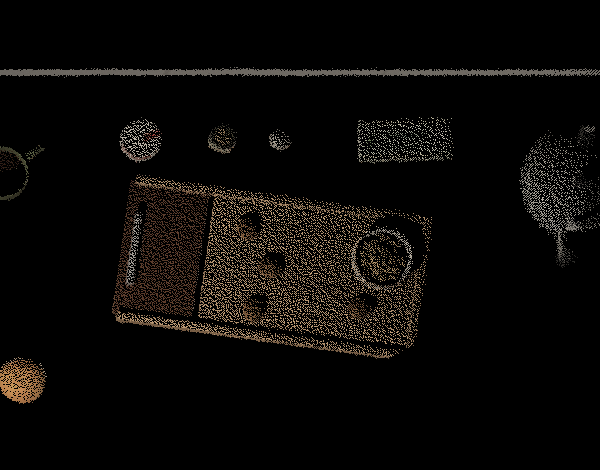

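View pics/z1.png

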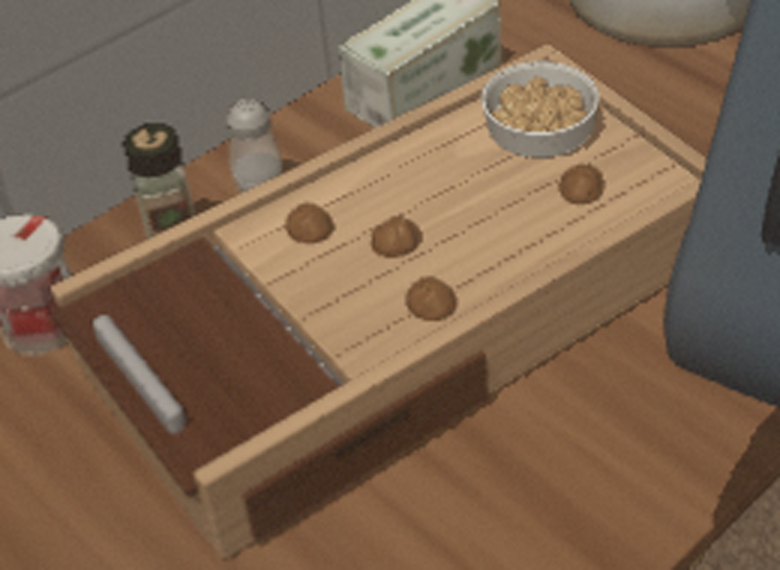

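```bash
cat > fit.py <<'E'
from h import *
from scipy.optimize import minimize
np.set_printoptions(precision=4,suppress=True)
def cloud(f):
    s=load(f); H,W=s['depth'].shape
    vv,uu=np.mgrid[0:H,0:W]; uv=np.c_[uu.ravel(),vv.ravel()]
    P=pts(s,uv); ok=(s['depth'].ravel()>0)&(P[:,0]>0.25)&(P[:,0]<0.85)&(P[:,1]>-0.35)&(P[:,1]<0.5)
    return P[ok],uv[ok],s['frame'].reshape(-1,3)[ok]
def toB(P,p):
    c,s=np.cos(p[2]),np.sin(p[2]); d=P[:,:2]-p[:2]
    return np.c_[c*d[:,0]+s*d[:,1],-s*d[:,0]+c*d[:,1],P[:,2]]
def toW(b,p):
    b=np.atleast_2d(b);c,s=np.cos(p[2]),np.sin(p[2])
    return np.c_[p[0]+c*b[:,0]-s*b[:,1],p[1]+s*b[:,0]+c*b[:,1]]
if __name__=='__main__':
  for f in ['scene0','side0']:
    P,uv,C=cloud(f)
    b=P[(P[:,2]>0.06)&(P[:,2]<0.09)]
    img=np.zeros((600,600),np.uint8)
    r=((0.95-b[:,0])/0.0015).astype(int); c=((0.45-b[:,1])/0.0015).astype(int); img[r.clip(0,599),c.clip(0,599)]=255
    img=cv2.morphologyEx(img,cv2.MORPH_CLOSE,np.ones((7,7)));img=cv2.morphologyEx(img,cv2.MORPH_OPEN,np.ones((15,15)))
    n,l,st,_=cv2.connectedComponentsWithStats(img); k=1+np.argmax(st[1:,4])
    rr,cc=np.nonzero(l==k); q=np.c_[0.95-rr*0.0015,0.45-cc*0.0015].astype(np.float32)
    rect=cv2.minAreaRect(q*1000); print(f,rect)
E
python3 fit.py
python3 - <<'E'
from h import *
np.set_printoptions(precision=4,suppress=True)
s=load('scene0')
def zz(x,y): return (x/3+140,y/3+190)
print('farleft rim',onplane(s,[zz(55,293)],0.085),'nearleft rim',onplane(s,[zz(200,475)],0.085),'far right rim',onplane(s,[zz(548,47)],0.085))
print('seam',onplane(s,[zz(213,237),zz(342,383)],0.075))
print('bar top', onplane(s,[zz(100,322),zz(178,422)],0.093))
E
```

```text
scene0 ((547.7048950195312, 42.58570861816406), (459.38494873046875, 223.40968322753906), 82.23483276367188)
side0 ((546.979736328125, 41.704193115234375), (458.30902099609375, 221.82901000976562), 82.09283447265625)
farleft rim [[0.6764 0.2461 0.085 ]] nearleft rim [[0.4759 0.2716 0.085 ]] far right rim [[ 0.6186 -0.1937  0.085 ]]
seam [[0.6503 0.1324 0.075 ]
 [0.4745 0.1596 0.075 ]]
bar top [[0.6224 0.2437 0.093 ]
 [0.5134 0.2591 0.093 ]]
```

```bash
cat > ov.py <<'E'
from fit import *
def proj(s,X):
    c=np.asarray(X)@s['R'].T+s['t']; d=c[:,:2]/c[:,2:]; d=d*(1+s['k1']*(d**2).sum(1,keepdims=True))
    return d*[s['fx'],s['fy']]+[s['cx'],s['cy']]
def line(s,img,a,b,p,col,o,k):
    a=np.array(a)/1000;b=np.array(b)/1000;B=np.linspace(a,b,20)
    W=np.c_[toW(B[:,:2],p),B[:,2]]
    q=(proj(s,W)-o+0.5)*k
    cv2.polylines(img,[q.round().astype(int).reshape(-1,1,2)],False,col,1)
def overlay(f,p,out,o,w,k,bar=190,extra=[]):
    s=load(f); im=cv2.cvtColor(s['frame'],cv2.COLOR_RGB2BGR)[o[1]:o[1]+w[1],o[0]:o[0]+w[0]]
    im=cv2.resize(im,None,fx=k,fy=k,interpolation=cv2.INTER_CUBIC); o=np.array(o)
    g=(0,255,0)
    for a in (-110,-96,96,110): line(s,im,(a,-240,85),(a,210,85),p,g,o,k)
    line(s,im,(-96,90,75),(96,90,75),p,(255,255,0),o,k)
    line(s,im,(-96,-226,75),(96,-226,75),p,(255,255,0),o,k)
    line(s,im,(-110,-240,85),(110,-240,85),p,g,o,k)
    line(s,im,(-110,210,85),(-96,210,85),p,g,o,k);line(s,im,(96,210,85),(110,210,85),p,g,o,k)
    line(s,im,(-110,210,0),(110,210,0),p,g,o,k);line(s,im,(-110,210,0),(-110,-240,0),p,g,o,k)
    for y in(bar-6,bar+6): line(s,im,(-55,y,93),(55,y,93),p,(255,0,255),o,k)
    for e in extra:
        t=np.linspace(0,6.3,20); 
        for i in range(19): line(s,im,(e[0]+18*np.cos(t[i]),e[1]+18*np.sin(t[i]),75),(e[0]+18*np.cos(t[i+1]),e[1]+18*np.sin(t[i+1]),75),p,(0,0,255),o,k)
    cv2.imwrite('pics/'+out+'.png',im)
if __name__=='__main__':
    p=(0.549,0.057,np.radians(-7.8))
    overlay('scene0',p,'ov1',(140,190),(260,190),3)
    overlay('side0',p,'ov2',(150,180),(260,190),3)
E
python3 ov.py
```

```text
(no output)
```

View pics/ov1.png

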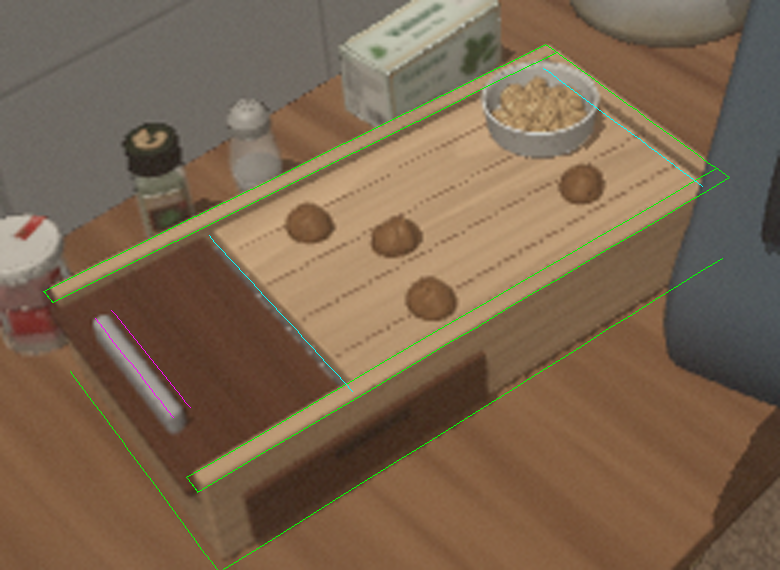

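View pics/ov2.png

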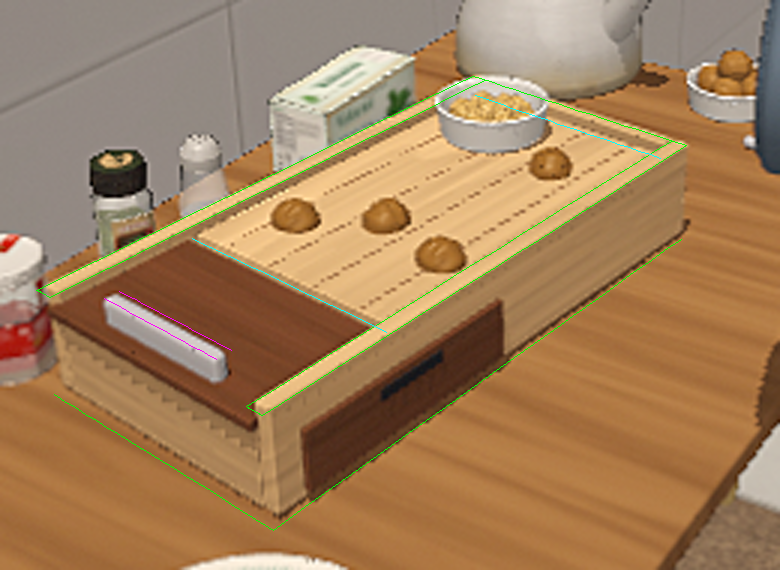

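The overlay of the board model fits in x and yaw, but along y it runs about 4 mm past the seam and the +y end. The bar is about 8 mm ajar. Next I'll measure the shells, the bar and the loose objects in the board frame.

```bash
cat > meas.py <<'E'
from ov import *
from scipy.ndimage import label
p=np.array((0.549-0.003*0.1357,0.057-0.003*.99,np.radians(-7.8)))
def blobs(f,lo=0.081,hi=0.125,show=True):
    P,uv,C=cloud(f); b=toB(P,p)
    m=(b[:,2]>lo)&(b[:,2]<hi)&(abs(b[:,0])<0.092)&(b[:,1]>-0.22)&(b[:,1]<0.33)
    g=np.zeros((200,600),np.uint8); i=((b[m,0]+.1)*1000).astype(int); j=((b[m,1]+.25)*1000).astype(int); g[i,j]=1
    g=cv2.dilate(g,np.ones((7,7))); l,n=label(g); L=l[i,j]
    for k in range(1,n+1):
        q=b[m][L==k]
        if len(q)>25: print(f,'n',len(q),'x',(q[:,0].min()*1e3).round(),(q[:,0].max()*1e3).round(),'y',(q[:,1].min()*1e3).round(),(q[:,1].max()*1e3).round(),'zmax',(q[:,2].max()*1e3).round(),'col',C[m][L==k].mean(0).round())
if __name__=='__main__':
    blobs('scene0');blobs('side0')
    for f in('scene0','side0'):
        P,uv,C=cloud(f);b=toB(P,p)
        m=(b[:,2]>.0)&(b[:,2]<.06)&(abs(b[:,0])<.094)&(b[:,1]>.05)&(b[:,1]<.2); print(f,'lowpts',m.sum())
E
python3 meas.py
```

```text
scene0 n 145 x -84.0 -50.0 y -9.0 22.0 zmax 95.0 col [124.  90.  60.]
scene0 n 116 x -57.0 -26.0 y -168.0 -134.0 zmax 93.0 col [121.  88.  60.]
scene0 n 316 x -55.0 56.0 y 189.0 203.0 zmax 96.0 col [141. 134. 127.]
scene0 n 133 x -14.0 15.0 y -26.0 8.0 zmax 93.0 col [125.  91.  62.]
scene0 n 983 x -10.0 86.0 y -220.0 -127.0 zmax 109.0 col [155. 138. 115.]
scene0 n 122 x 36.0 70.0 y 18.0 48.0 zmax 94.0 col [122.  89.  60.]
side0 n 124 x -85.0 -50.0 y -4.0 24.0 zmax 93.0 col [164. 109.  48.]
side0 n 88 x -57.0 -28.0 y -169.0 -135.0 zmax 94.0 col [162. 108.  48.]
side0 n 365 x -56.0 54.0 y 189.0 202.0 zmax 95.0 col [184. 175. 170.]
side0 n 109 x -14.0 12.0 y -24.0 7.0 zmax 93.0 col [164. 109.  48.]
side0 n 759 x -10.0 82.0 y -220.0 -127.0 zmax 108.0 col [198. 180. 152.]
side0 n 110 x 36.0 67.0 y 17.0 46.0 zmax 94.0 col [166. 110.  49.]
scene0 lowpts 84
side0 lowpts 0
```

Board pose: origin (0.5486, 0.054), yaw -7.8°. In the board frame, in mm:

| Item | x | y |
|---|---|---|
| Shell | -67 | 8 |
| Shell | -41 | -151 |
| Shell | 0 | -9 |
| Shell | 53 | 32 |
| Kernel dish | 38 | -173 |
| Bar | 0 | 196 |

Sizes and heights agree with the spec. I'll turn the tool so that tool x is board +y and tool y is board +x, and set a narrow fork opening.

Emit:
{"fn": "drive_tool", "kwargs": {
  "deltas": [1,-1,0,-2,3.5,-3.3,0,-6,6.5,-6.2,0,-11,10,-9.5,0,-16,13.5,-12.9,0,-22,17,-16.2,0,-28,20.5,-19.6,0,-34,24,-22.9,0,-40,27.5,-26.2,0,-46,31,-29.6,0,-51,33.5,-32,0,-55,34.8,-33.2,0,-57.4],
  "hand": 2.2
}}

```text
t: 1.35
tcp_pos: [0.4381, -0.1154, 0.2312]
tool_rot: [0.751, 0.66, 0.001, -0.002]
force: [-0.1, -0.7, -1.4]
finger_gap: 0.256
```

Emit:
{"fn": "drive_tool", "kwargs": {
  "deltas": [2,0.5,0,0.4,5.5,1.4,0,0.4,9.5,2.4,0,0.4,13.5,3.5,0,0.4,17.5,4.5,1,0.4,21.5,5.5,2.5,0.4,25.5,6.5,5,0.4,29.5,7.6,7,0.4,33,8.5,8.5,0.4,34.7,8.9,9.5,0.4,34.7,8.9,9.5,0.4]
}}

```text
t: 2.45
tcp_pos: [0.5696, 0.2196, 0.1354]
tool_rot: [0.752, 0.659, -0.001, -0.002]
force: [-0.9, 0.1, 0.1]
finger_gap: 0.258
```

Run:
```python
from meas import *
snap('scene','scene1');snap('side','side1');snap('wrist','wrist1')
x=manip.sense();print(x['t'],x['tcp_pos'],x['tool_rot'],x['force'],toB(x['tcp_pos'][None],p))
for f in('scene1','side1'): blobs(f,0.079,0.2)
```

```text
2.6 [0.5702 0.2166 0.1374] [ 0.7535  0.6574  0.0001 -0.0016] [-0.1568  0.8056 -0.4672] [[-0.0006  0.164   0.1374]]
scene1 n 167 x -84.0 -50.0 y -7.0 23.0 zmax 94.0 col [99. 72. 50.]
scene1 n 441 x -58.0 58.0 y 172.0 203.0 zmax 199.0 col [146. 137. 130.]
scene1 n 223 x -51.0 -11.0 y 156.0 181.0 zmax 200.0 col [72. 63. 58.]
scene1 n 149 x -14.0 15.0 y -35.0 8.0 zmax 94.0 col [101.  74.  52.]
scene1 n 142 x 36.0 73.0 y 16.0 47.0 zmax 93.0 col [102.  75.  53.]
side1 n 138 x -85.0 -51.0 y -7.0 22.0 zmax 93.0 col [108.  69.  32.]
side1 n 107 x -60.0 -26.0 y -167.0 -134.0 zmax 94.0 col [164. 109.  49.]
side1 n 389 x -55.0 54.0 y 189.0 203.0 zmax 96.0 col [187. 178. 174.]
side1 n 370 x -52.0 -11.0 y 153.0 180.0 zmax 200.0 col [61. 60. 61.]
side1 n 125 x -16.0 14.0 y -28.0 7.0 zmax 94.0 col [108.  69.  31.]
side1 n 785 x -10.0 83.0 y -220.0 -126.0 zmax 108.0 col [203. 185. 157.]
side1 n 340 x 6.0 50.0 y 158.0 180.0 zmax 200.0 col [49. 47. 49.]
side1 n 126 x 36.0 68.0 y 16.0 48.0 zmax 94.0 col [108.  70.  32.]
```

View pics/scene1.png

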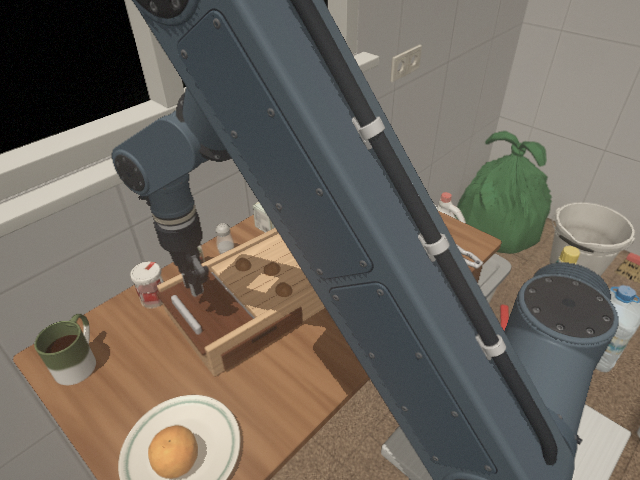

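View pics/side1.png

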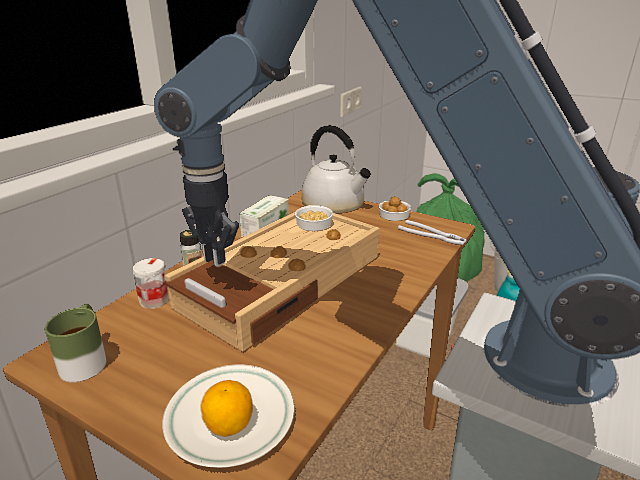

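View pics/wrist1.png

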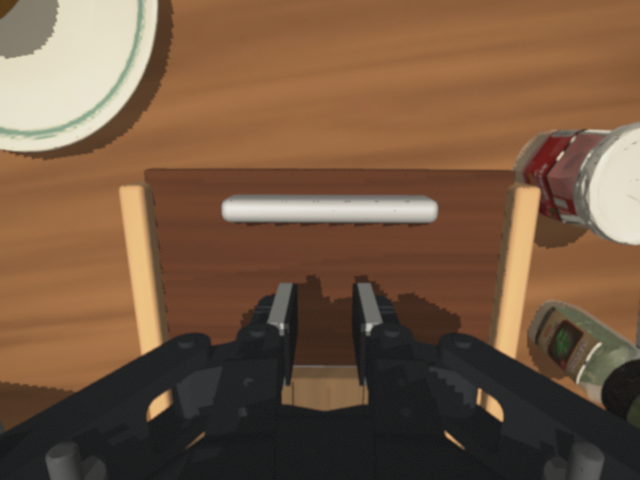

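The wrist view shows the bar at rows 196-222 and the panel sticking slightly past the rims, so the cover is a little ajar. I'll check how far the tips stand from the TCP at this opening.

Run:
```python
from meas import *
for f in('side1','scene1'):
    P,uv,C=cloud(f);b=toB(P,p)
    for lo in range(118,160,4):
        q=b[(b[:,2]>lo/1e3)&(b[:,2]<(lo+4)/1e3)&(abs(b[:,0])<.06)&(b[:,1]>.13)&(b[:,1]<.19)]
        if len(q): print(f,lo,len(q),q.min(0)[:2],q.max(0)[:2])
```

```text
side1 134 12 [-0.02    0.1576] [0.0124 0.1735]
side1 138 24 [-0.0205  0.1568] [0.0156 0.1776]
side1 142 32 [-0.0247  0.1595] [0.0133 0.1769]
side1 146 39 [-0.0264  0.1583] [0.0132 0.1777]
side1 150 40 [-0.0282  0.1589] [0.0158 0.1782]
side1 154 42 [-0.0267  0.1611] [0.0229 0.1772]
side1 158 42 [-0.0279  0.1581] [0.0226 0.1773]
scene1 134 8 [-0.0198  0.1627] [0.0113 0.1754]
scene1 138 16 [-0.0228  0.1569] [0.0165 0.1782]
scene1 142 21 [-0.0245  0.1641] [0.0145 0.1806]
scene1 146 26 [-0.0264  0.1571] [0.016  0.1784]
scene1 150 24 [-0.0271  0.1578] [0.0161 0.1808]
scene1 154 27 [-0.027   0.1568] [0.0127 0.1789]
scene1 158 31 [-0.0272  0.1613] [0.0161 0.1805]
```

Emit:
{"fn": "drive_tool", "kwargs": {
  "deltas": [0,0,2,0,0,0,4,0,0,0,5.3,0,0,0,5.3,0,1,0,5.4,0,2.2,0,5.4,0,3.6,0,5.4,0,5.1,0,5.4,0,6.6,0,5.4,0,8,0,5.4,0,8.8,0,5.4,0,8.8,0,5.4,0]
}}

```text
t: 3.8
tcp_pos: [0.5819, 0.3059, 0.0837]
tool_rot: [0.753, 0.658, 0.001, -0.002]
force: [0.6, 0.1, 0.3]
finger_gap: 0.256
```

Run:
```python
from meas import *
snap('scene','scene2');snap('side','side2');snap('wrist','wrist2')
x=manip.sense();print(x['t'],x['tcp_pos'],x['tool_rot'],x['force'],toB(x['tcp_pos'][None],p))
for f in('scene2','side2'): blobs(f,0.081,0.098)
```

```text
3.95 [0.5812 0.3047 0.0833] [ 0.7536  0.6574 -0.0002 -0.0024] [-0.7293  0.7639  0.2683] [[-0.0017  0.2527  0.0833]]
scene2 n 390 x -56.0 56.0 y 245.0 280.0 zmax 98.0 col [159. 152. 145.]
scene2 n 94 x 36.0 69.0 y 26.0 46.0 zmax 93.0 col [148. 109.  76.]
side2 n 120 x -84.0 -51.0 y -5.0 22.0 zmax 93.0 col [123.  80.  36.]
side2 n 88 x -57.0 -28.0 y -167.0 -136.0 zmax 93.0 col [168. 112.  51.]
side2 n 517 x -56.0 57.0 y 243.0 280.0 zmax 98.0 col [165. 156. 152.]
side2 n 108 x -17.0 14.0 y -28.0 8.0 zmax 94.0 col [170. 113.  50.]
side2 n 195 x -10.0 63.0 y -193.0 -128.0 zmax 98.0 col [179. 170. 159.]
side2 n 167 x 8.0 82.0 y -219.0 -150.0 zmax 98.0 col [210. 184. 145.]
side2 n 112 x 35.0 67.0 y 17.0 47.0 zmax 93.0 col [171. 115.  51.]
```

View pics/side2.png

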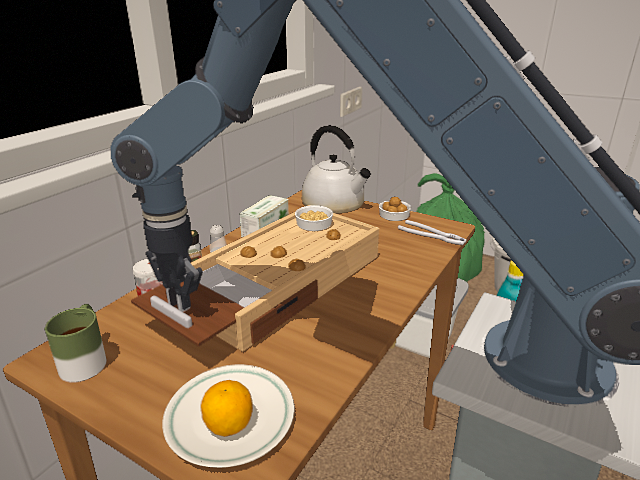

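View pics/wrist2.png

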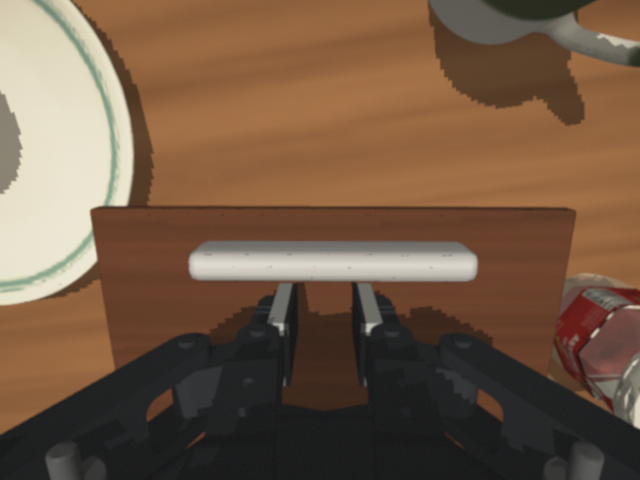

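The mouth is open and the bar has moved 77 mm. A few millimetres more, done gently, will find the stop.

Emit:
{"fn": "drive_tool", "kwargs": {
  "deltas": [0.2,0,0,0,0.4,0,0,0,0.4,0,0,0]
}}

```text
t: 4.25
tcp_pos: [0.5809, 0.3066, 0.0832]
tool_rot: [0.753, 0.657, -0.002, -0.002]
force: [-0.8, -6.0, 2.4]
finger_gap: 0.26
```

Emit:
{"fn": "drive_tool", "kwargs": {
  "deltas": [0.3,0,0,0,0.5,0,0,0,0.5,0,0,0]
}}

```text
t: 4.55
tcp_pos: [0.5808, 0.3067, 0.0833]
tool_rot: [0.753, 0.658, -0.006, 0.0]
force: [-0.4, -13.3, 4.2]
finger_gap: 0.256
```

The TCP no longer advances and the force has risen to 13 N, so the cover is at its stop. That means the board frame is about 3 mm off in y, which I'll correct. Now I'll back off, rise and move behind shell D.

Emit:
{"fn": "drive_tool", "kwargs": {
  "deltas": [-1,0,0,0,-1,0,-2.5,0,-2,0,-4.5,0,-5,1,-5,0,-9,2,-5,0,-13.5,3,-5,0,-18,4,-5,0,-22,5,-5,0,-25,5.4,-5,0,-26.3,5.4,-5,0,-26.3,5.4,-4,0,-26.3,5.4,-3.5,0]
}}

```text
t: 5.75
tcp_pos: [0.5985, 0.0402, 0.1193]
tool_rot: [0.753, 0.658, -0.007, -0.001]
force: [-0.5, 0.2, -1.2]
finger_gap: 0.26
```

```bash
sed -i 's/0.549-0.003\*0.1357,0.057-0.003\*.99/0.549-0.006*0.1357,0.057-0.006*.99/' meas.py
cat > st.py <<'E'
from meas import *
from scipy.spatial.transform import Rotation as Ro
def st():
    x=manip.sense(); R=Ro.from_quat(x['tool_rot']).as_matrix()
    print('t',x['t'],'board mm',(toB(x['tcp_pos'][None],p)*1e3).round(1),'yaw',np.degrees(np.arctan2(R[1,0],R[0,0])).round(2),'toolz',R[:,2].round(4),'F',x['force'].round(1))
E
python3 - <<'E'
from st import *
st(); snap('scene','scene3');snap('side','side3');snap('wrist','wrist3')
for f in('scene3','side3'): blobs(f,0.081,0.098)
E
```

```text
t 5.75 board mm [[ 51.3  -3.9 119.3]] yaw 82.27 toolz [-0.0111 -0.0075 -0.9999] F [-0.5  0.2 -1.2]
scene3 n 146 x -84.0 -48.0 y -6.0 26.0 zmax 94.0 col [136. 100.  68.]
scene3 n 320 x -54.0 55.0 y 270.0 283.0 zmax 95.0 col [159. 152. 146.]
scene3 n 133 x -17.0 16.0 y -24.0 12.0 zmax 93.0 col [136. 100.  69.]
scene3 n 119 x 38.0 70.0 y 20.0 50.0 zmax 95.0 col [137. 100.  69.]
side3 n 123 x -84.0 -51.0 y -1.0 26.0 zmax 94.0 col [169. 113.  50.]
side3 n 88 x -57.0 -26.0 y -166.0 -134.0 zmax 94.0 col [106.  67.  30.]
side3 n 420 x -55.0 57.0 y 268.0 283.0 zmax 96.0 col [187. 177. 172.]
side3 n 111 x -16.0 13.0 y -24.0 9.0 zmax 94.0 col [169. 113.  50.]
side3 n 205 x -9.0 63.0 y -193.0 -126.0 zmax 98.0 col [171. 162. 152.]
side3 n 169 x 9.0 82.0 y -215.0 -148.0 zmax 98.0 col [183. 160. 129.]
side3 n 106 x 36.0 69.0 y 19.0 49.0 zmax 93.0 col [170. 114.  50.]
```

View pics/side3.png

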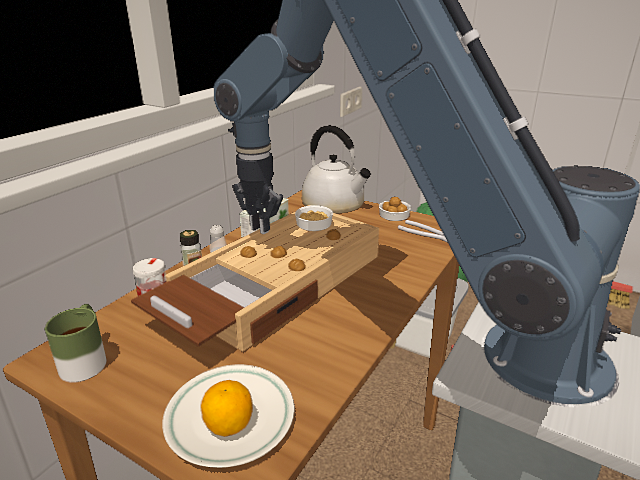

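View pics/wrist3.png

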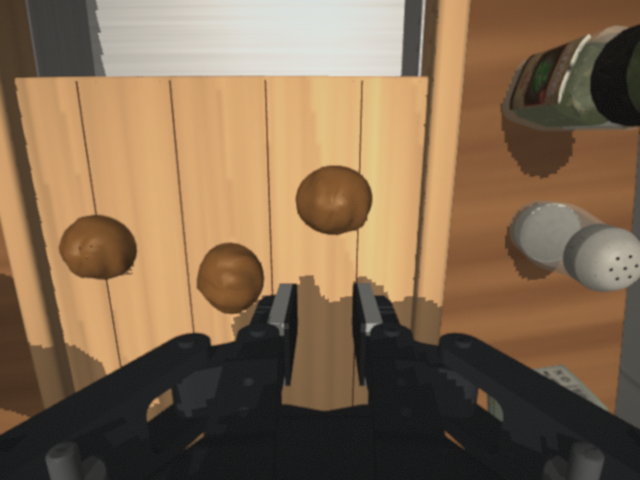

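The mouth is open with its silvery floor visible. In the wrist view shell D is at (334,200), centred on the fork. Sweeping D now.

Emit:
{"fn": "drive_tool", "kwargs": {
  "deltas": [0,0.15,2,0,0,0.15,3.6,0,0,0.15,3.8,0,1,0.15,3.8,0,2.2,0.15,3.75,0,4,0.15,3.75,0,6,0.15,3.75,0,8,0.15,3.7,0,10,0.15,3.7,0,11.8,0.15,3.7,0,12.9,0.15,3.7,0,12.9,0.15,3.5,0]
}}

```text
t: 7.1
tcp_pos: [0.6165, 0.1705, 0.0833]
tool_rot: [0.752, 0.66, -0.007, -0.001]
force: [-0.2, -0.4, -0.2]
finger_gap: 0.257
```

Run:
```python
from st import *
st(); snap('side','side4');snap('wrist','wrist4')
```

```text
t 7.1 board mm [[ 51.5 127.6  83.3]] yaw 82.55 toolz [-0.0114 -0.0078 -0.9999] F [-0.2 -0.4 -0.2]
```

View pics/side4.png

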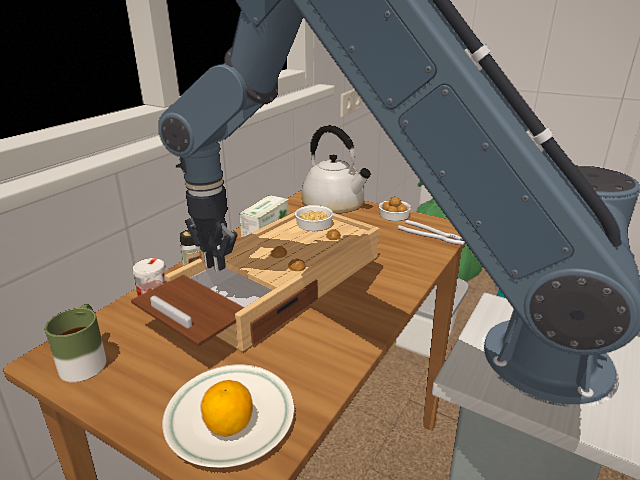

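View pics/wrist4.png

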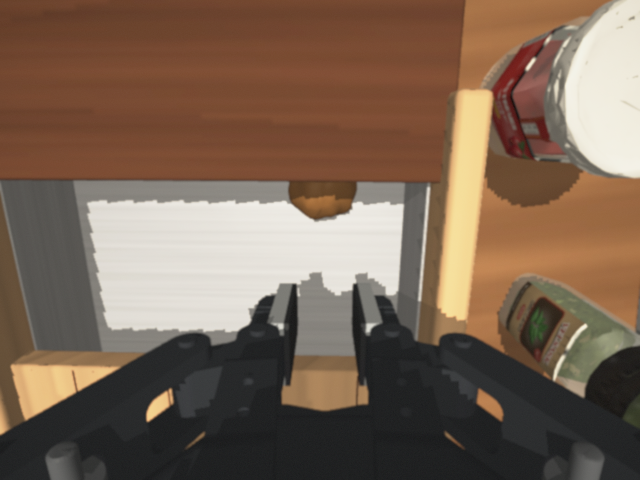

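Shell D is in the bin, visible at (322,195) in the wrist view. Next is shell C at (0,-6).

Emit:
{"fn": "drive_tool", "kwargs": {
  "deltas": [0,0,-2.5,0.3,-2,-0.8,-3.5,0.3,-6,-2,-3.5,0.3,-10,-3.5,-3.5,0.3,-14,-4.7,-3.5,0.3,-16.8,-5.2,-3.5,0.3,-17.4,-5.2,-3.3,0.3,-17.4,-5.2,-1.8,0.3,-17.4,-5.2,-0.3,0.3,-17.4,-5.2,0.3,0.3,-17.4,-5.2,0.3,0.3]
}}

```text
t: 8.3
tcp_pos: [0.5418, 0.003, 0.0819]
tool_rot: [0.754, 0.657, -0.008, -0.001]
force: [0.2, -0.2, -0.7]
finger_gap: 0.257
```

Run:
```python
from st import *
st(); snap('wrist','wrist5')
```

```text
t 8.3 board mm [[  0.2 -48.5  81.9]] yaw 82.13 toolz [-0.0131 -0.0079 -0.9999] F [ 0.2 -0.2 -0.7]
```

View pics/wrist5.png

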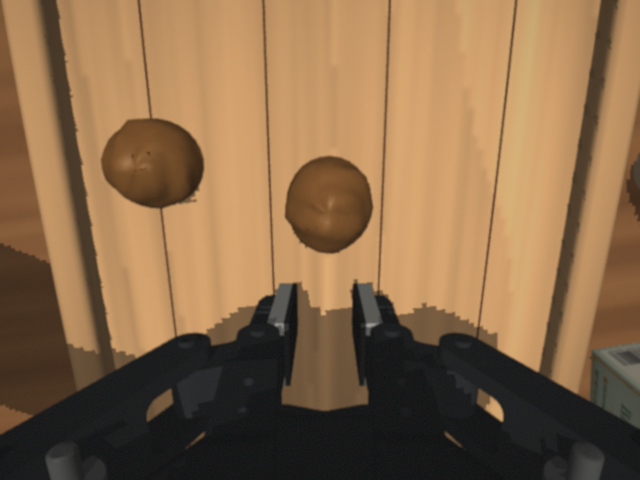

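Emit:
{"fn": "drive_tool", "kwargs": {
  "deltas": [1.2,0,0.1,0,2.6,0,0.1,0,4.2,0,0.05,0,6,0,0.05,0,8,0,0,0,10,0,0,0,12,0,0,0,14,0,-0.05,0,16,0,-0.05,0,17.3,0,-0.1,0,17.3,0,-0.5,0,17.3,0,-1.5,0]
}}

```text
t: 9.55
tcp_pos: [0.5651, 0.1749, 0.0955]
tool_rot: [0.753, 0.657, -0.008, -0.001]
force: [-1.2, 0.1, 0.5]
finger_gap: 0.259
```

Run:
```python
from st import *
st(); snap('wrist','wrist6')
```

```text
t 9.55 board mm [[ -0.1 124.9  95.5]] yaw 82.22 toolz [-0.0141 -0.0089 -0.9999] F [-1.2  0.1  0.5]
```

View pics/wrist6.png

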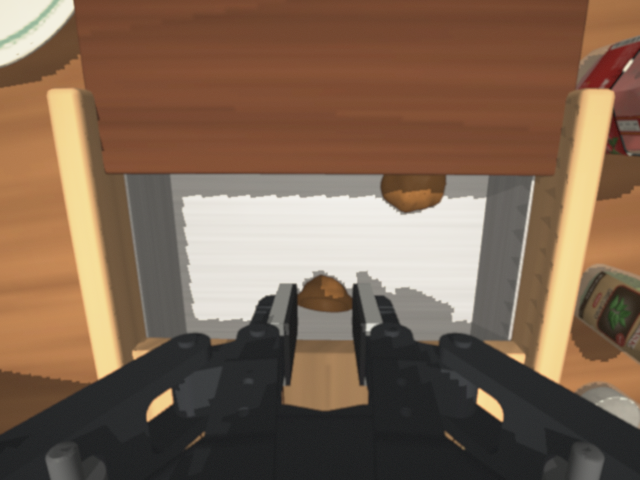

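C has dropped in, at about (325,295). Next is shell A at (-67,11), keeping the fork off the rim.

Emit:
{"fn": "drive_tool", "kwargs": {
  "deltas": [0,0,-2,0,-2,-0.8,-2.5,0,-5.5,-2.3,-2.5,0,-9.5,-4,-2.5,0,-13,-5.5,-2.5,0,-15.3,-6.3,-2.5,0,-15.7,-6.3,-2,0,-15.7,-6.3,-0.5,0,-15.7,-6.3,1,0,-15.7,-6.3,1.6,0,-15.7,-6.3,1.6,0]
}}

```text
t: 10.7
tcp_pos: [0.4827, 0.0275, 0.0832]
tool_rot: [0.754, 0.657, -0.007, -0.001]
force: [-0.6, -0.0, -0.5]
finger_gap: 0.259
```

Run:
```python
from st import *
st(); snap('wrist','wrist7'); snap('side','side7')
```

```text
t 10.7 board mm [[-61.7 -32.2  83.2]] yaw 82.15 toolz [-0.0112 -0.0081 -0.9999] F [-0.6 -0.  -0.5]
```

View pics/wrist7.png

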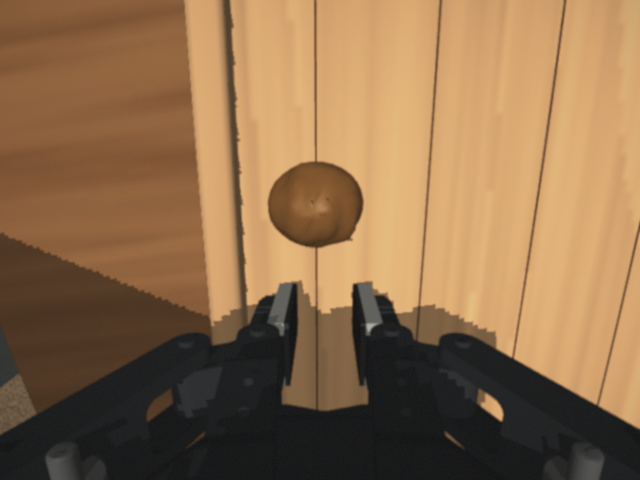

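View pics/side7.png

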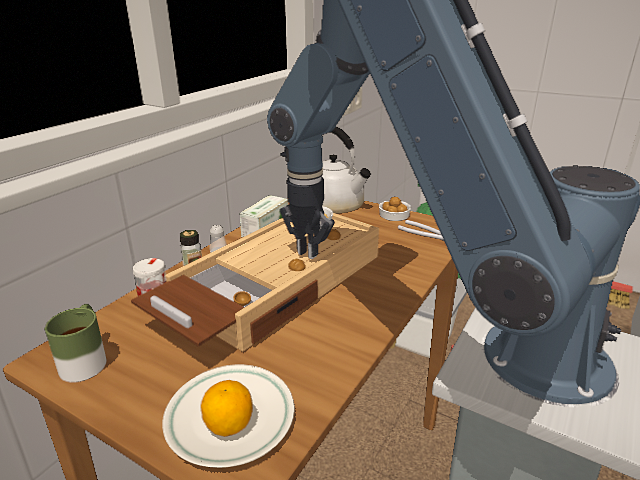

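Emit:
{"fn": "drive_tool", "kwargs": {
  "deltas": [0.6,-0.3,0.2,0,1.6,-0.3,0.2,0,3,-0.3,0.15,0,4.6,-0.2,0.15,0,6.4,0,0.1,0,8.4,0.2,0.1,0,10.4,0.4,0.1,0,12.4,0.5,0.05,0,14.4,0.5,0.05,0,15.8,0.5,0,0,15.8,0.5,-0.5,0,15.8,0.5,-1.5,0]
}}

```text
t: 12.0
tcp_pos: [0.5089, 0.1838, 0.0974]
tool_rot: [0.753, 0.658, -0.007, -0.0]
force: [-0.3, 0.0, -0.1]
finger_gap: 0.257
```

Run:
```python
from st import *
st(); snap('wrist','wrist8')
```

```text
t 12.0 board mm [[-57.  126.2  97.4]] yaw 82.26 toolz [-0.0114 -0.009  -0.9999] F [-0.3  0.  -0.1]
```

View pics/wrist8.png

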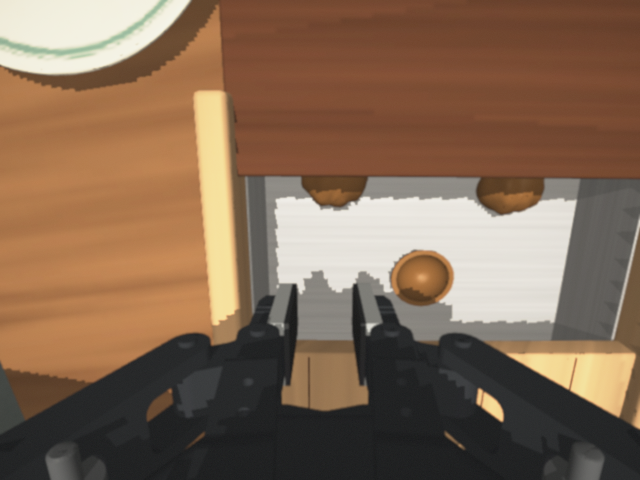

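Three shells are in the bin. The last one, B, lies beside the dish, so I'll check the gripper's width profile by height before going in.

Run:
```python
from st import *
for f,tx,ty,tz in(('side1',-.6,167,137.4),('side7',-61.7,-32,83.2),('side3',51.3,-4,119)):
    P,uv,C=cloud(f);b=toB(P,p)*1e3-[tx,ty,tz]
    for lo in range(0,90,8):
        q=b[(b[:,2]>lo)&(b[:,2]<lo+8)&(abs(b[:,0])<90)&(abs(b[:,1])<45)&(C.max(1)<110)]
        if len(q)>5: print(f,lo,len(q),np.percentile(q[:,0],[1,99]).round(),np.percentile(q[:,1],[1,99]).round())
P,uv,C=cloud('side7');
```

```text
side1 0 36 [-24.  13.] [-4. 13.]
side1 8 61 [-27.  14.] [-5. 14.]
side1 16 65 [-27.  23.] [-5. 12.]
side1 24 67 [-26.  14.] [-6. 13.]
side1 32 56 [-26.  17.] [-5. 14.]
side1 40 94 [-43.  37.] [-8. 15.]
side1 48 150 [-46.  43.] [-9. 16.]
side1 56 105 [-51.  47.] [-10.  18.]
side1 64 179 [-55.  51.] [-10.  19.]
side1 72 171 [-59.  55.] [-10.  19.]
side1 80 183 [-64.  60.] [-9. 19.]
side1 88 205 [-66.  60.] [-9. 21.]
side7 0 22 [-21.  13.] [-10.  13.]
side7 8 51 [-25.  23.] [-11.  12.]
side7 16 49 [-24.  23.] [-11.  12.]
side7 24 58 [-25.  25.] [-11.  12.]
side7 32 45 [-25.  22.] [-9. 13.]
side7 40 60 [-37.  36.] [-11.  15.]
side7 48 141 [-43.  41.] [-9. 16.]
side7 56 95 [-47.  47.] [-10.  16.]
side7 64 140 [-52.  53.] [-15.  20.]
side7 72 152 [-57.  55.] [-15.  20.]
side7 80 147 [-60.  62.] [-6. 20.]
side7 88 159 [-64.  63.] [-9. 21.]
side3 0 30 [-24.  14.] [-8. 12.]
side3 8 46 [-26.  15.] [-7. 13.]
side3 16 48 [-26.  20.] [-8. 12.]
side3 24 54 [-26.  23.] [-9. 12.]
side3 32 50 [-25.  17.] [-9. 14.]
side3 40 66 [-41.  40.] [-7. 16.]
side3 48 123 [-46.  45.] [-8. 16.]
side3 56 86 [-49.  48.] [-9. 17.]
side3 64 150 [-54.  53.] [-10.  20.]
side3 72 138 [-57.  55.] [-13.  20.]
side3 80 146 [-62.  60.] [-8. 20.]
side3 88 156 [-65.  62.] [-10.  22.]
```

Emit:
{"fn": "drive_tool", "kwargs": {
  "deltas": [0,0,-2,0,-2.5,0,-2.6,0,-6.5,0.2,-2.6,0,-10.5,0.3,-2.5,0,-14.5,0.5,-2.5,0,-18.5,0.7,-2.4,0,-22.5,0.9,-2.4,0,-26.5,1,-2.3,0,-29.8,1.2,-2.2,0,-31.4,1.2,-2,0,-31.6,1.2,-1.9,0,-31.6,1.2,-1.9,0],
  "hand": 1.6
}}

```text
t: 13.25
tcp_pos: [0.4789, -0.1315, 0.1214]
tool_rot: [0.754, 0.657, -0.006, 0.0]
force: [0.4, -0.5, -0.3]
finger_gap: 0.19
```

Run:
```python
from st import *
snap('wrist','wrist9');snap('scene','scene9');snap('side','side9');st()
for f in('scene9','side9'): blobs(f,0.081,0.112)
```

```text
t 13.4 board mm [[ -43.8 -188.7  121.3]] yaw 82.26 toolz [-0.0081 -0.0081 -0.9999] F [-1.3  0.2 -0.1]
scene9 n 106 x -57.0 -25.0 y -165.0 -133.0 zmax 93.0 col [121.  88.  60.]
scene9 n 324 x -55.0 56.0 y 270.0 283.0 zmax 94.0 col [147. 141. 134.]
scene9 n 922 x -11.0 85.0 y -215.0 -124.0 zmax 108.0 col [158. 140. 117.]
side9 n 89 x -57.0 -26.0 y -167.0 -132.0 zmax 94.0 col [167. 112.  50.]
side9 n 414 x -57.0 59.0 y 269.0 282.0 zmax 96.0 col [187. 177. 172.]
side9 n 766 x -10.0 84.0 y -218.0 -123.0 zmax 108.0 col [200. 182. 154.]
```

View pics/wrist9.png

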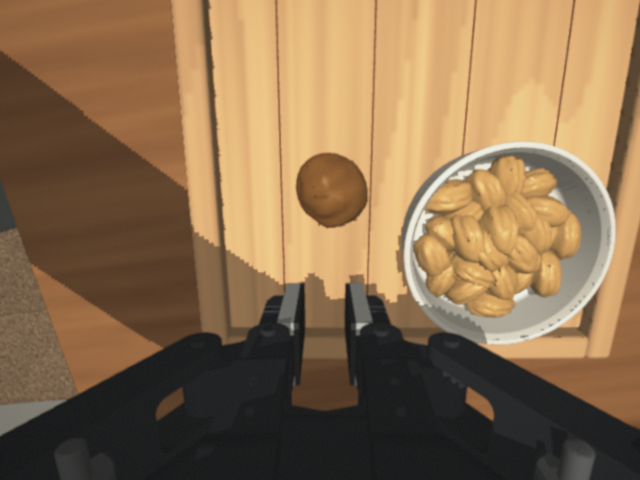

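View pics/side9.png

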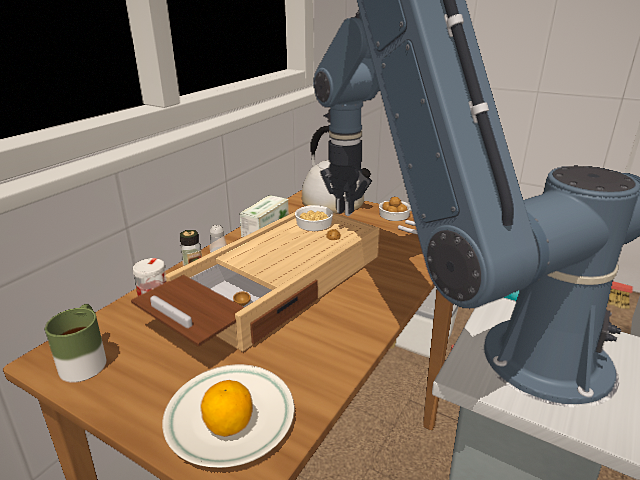

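The fork is behind B, which is at (332,190), and clear of the dish's rim at column 405. I'll descend and start the push slowly.

Emit:
{"fn": "drive_tool", "kwargs": {
  "deltas": [-0.2,-0.2,1.5,0,-0.2,-0.2,3,0,-0.2,-0.2,4,0,-0.2,-0.2,4,0,0.6,-0.2,4,0,1.4,-0.2,4,0,2.4,-0.2,4,0,3.6,-0.2,3.95,0,4.8,-0.2,3.95,0,6,-0.2,3.95,0,6.5,-0.2,3.95,0]
}}

```text
t: 14.5
tcp_pos: [0.486, -0.0644, 0.0816]
tool_rot: [0.753, 0.658, -0.006, 0.001]
force: [-0.5, -1.6, 3.5]
finger_gap: 0.187
```

Run:
```python
from st import *
snap('wrist','wrist10');st()
```

```text
t 14.55 board mm [[ -46.  -122.6   81.5]] yaw 82.37 toolz [-0.0075 -0.0083 -0.9999] F [-0.7  0.2  1.9]
```

View pics/wrist10.png

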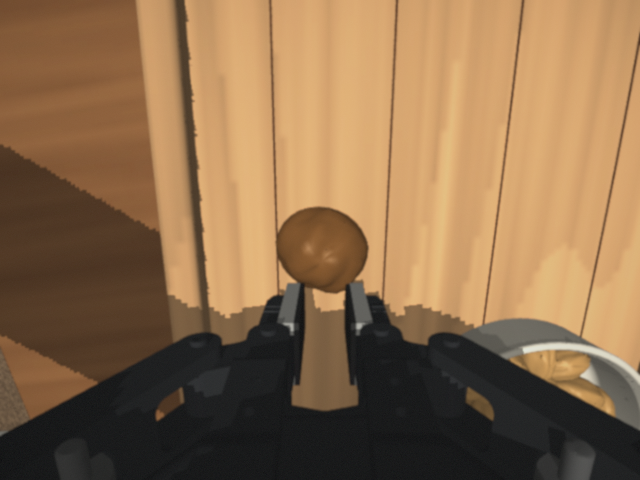

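Emit:
{"fn": "drive_tool", "kwargs": {
  "deltas": [1,0,-0.1,0,2.6,0,-0.1,0,4.8,0.1,-0.15,0,7.2,0.2,-0.15,0,9.6,0.4,-0.2,0,12,0.6,-0.2,0,14.4,0.8,-0.25,0,16.8,1,-0.25,0,19.2,1,-0.3,0,21.4,1,-0.3,0,23.4,1,-0.35,0,24.9,1,-0.4,0]
}}

```text
t: 15.75
tcp_pos: [0.5285, 0.1829, 0.0829]
tool_rot: [0.752, 0.659, -0.006, 0.0]
force: [0.9, -0.2, 0.2]
finger_gap: 0.185
```

Emit:
{"fn": "drive_tool", "kwargs": {
  "deltas": [0,0,-1,0,-1,0,-3,0,-2,0,-5,0,-2,0,-5,0]
}}

```text
t: 16.15
tcp_pos: [0.5279, 0.1624, 0.1358]
tool_rot: [0.753, 0.658, -0.004, 0.002]
force: [0.9, -0.5, -0.5]
finger_gap: 0.19
```

Run:
```python
from st import *
snap('wrist','wrist11');snap('side','side11');st()
```

```text
t 16.25 board mm [[-36.7 107.9 133.7]] yaw 82.31 toolz [-0.0074 -0.0079 -0.9999] F [-0.   0.7  0.5]
```

View pics/wrist11.png

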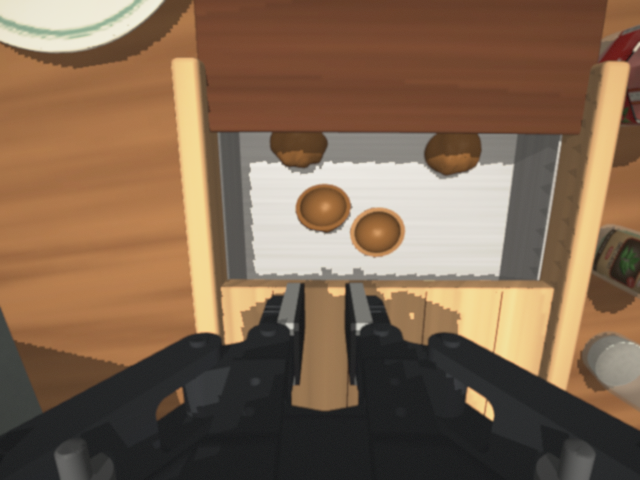

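View pics/side11.png

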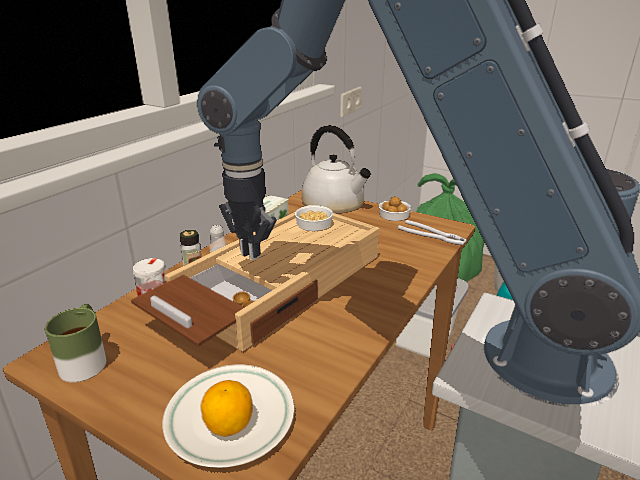

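All four are in the bin, at wrist pixels (299,146), (453,152), (324,207) and (378,231). I'll check their heights against the cover's underside.

Run:
```python
from st import *
s=load('wrist11')
uv=[(x+dx,y+dy) for x,y in((299,150),(453,157),(324,207),(378,231)) for dx in(-8,0,8) for dy in (-8,0,8)]
b=toB(pts(s,uv),p)*1e3
for k in range(4): q=b[9*k:9*k+9]; print(q.min(0).round(),q.max(0).round())
```

```text
[-56. 159.  35.] [-46. 169.  40.]
[ 41. 154.  29.] [ 52. 165.  34.]
[-41. 118.  13.] [-30. 129.  18.]
[ -3. 100.  13.] [  8. 112.  17.]
```

A and D lean against the outer wall, with tops about 40 mm up and well below the panel's underside at 67 mm. Now I'll go over to the outer side of the bar.

Emit:
{"fn": "drive_tool", "kwargs": {
  "deltas": [2,0.4,0,0,5.5,1.1,0,0,9.5,1.9,0,0,13.5,2.7,0,0,17,3.4,0,0,19.2,3.7,0,0,19.7,3.7,0.5,0,19.7,3.7,2.5,0,19.7,3.7,4,0,19.7,3.7,4.7,0,19.7,3.7,4.7,0]
}}

```text
t: 17.35
tcp_pos: [0.5877, 0.3513, 0.0825]
tool_rot: [0.753, 0.658, -0.008, -0.0]
force: [0.0, -0.4, -0.8]
finger_gap: 0.19
```

Run:
```python
from st import *
snap('side','side12');snap('scene','scene12');st()
```

```text
t 17.45 board mm [[ -0.2 304.   84.7]] yaw 82.26 toolz [-0.0076 -0.008  -0.9999] F [0.6 0.2 0. ]
```

View pics/side12.png

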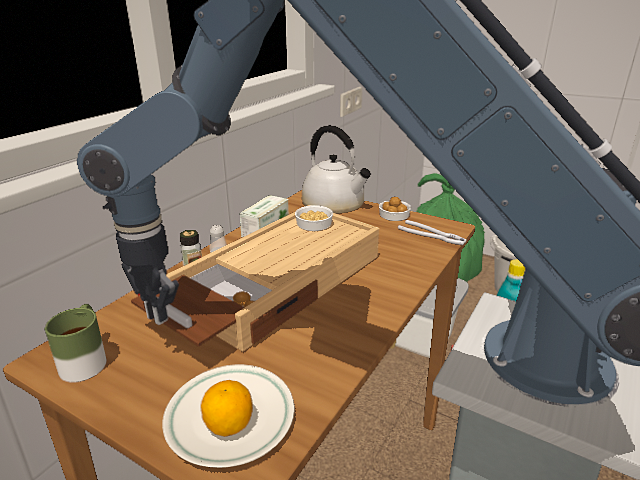

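Emit:
{"fn": "drive_tool", "kwargs": {
  "deltas": [-0.6,0,0,0,-1.4,0,0,0,-2.4,0,0,0,-3.5,0,0,0,-4.6,0,0.05,0,-5.7,0,0.05,0,-6.8,0,0.05,0,-7.8,0,0.1,0,-8.6,0,0.1,0,-9.1,0,0.1,0,-9.2,0,0.1,0,-9.2,0,0.1,0]
}}

```text
t: 18.65
tcp_pos: [0.5763, 0.2603, 0.084]
tool_rot: [0.753, 0.658, -0.007, 0.0]
force: [1.4, 0.5, 0.5]
finger_gap: 0.191
```

Emit:
{"fn": "drive_tool", "kwargs": {
  "deltas": [-0.2,0,0,0,-0.4,0,0,0,-0.4,0,0,0]
}}

```text
t: 18.95
tcp_pos: [0.5756, 0.2563, 0.0838]
tool_rot: [0.753, 0.658, -0.007, 0.0]
force: [1.4, 1.6, 1.2]
finger_gap: 0.191
```

Run:
```python
from st import *
snap('side','side13');st();blobs('side13',.081,.097)
```

```text
t 19.0 board mm [[ -0.7 207.1  83.8]] yaw 82.3 toolz [-0.0096 -0.0096 -0.9999] F [1.  1.5 0.7]
side13 n 210 x -55.0 -5.0 y 184.0 220.0 zmax 97.0 col [125. 118. 115.]
side13 n 193 x -8.0 64.0 y -192.0 -126.0 zmax 97.0 col [179. 170. 159.]
side13 n 38 x 6.0 16.0 y 206.0 219.0 zmax 97.0 col [61. 57. 57.]
side13 n 129 x 10.0 79.0 y -216.0 -149.0 zmax 97.0 col [207. 183. 147.]
```

Near shut, with no stop felt yet. I'll keep on in small steps until the force rises.

Emit:
{"fn": "drive_tool", "kwargs": {
  "deltas": [-0.2,0,0,0,-0.4,0,0,0,-0.4,0,0,0]
}}

```text
t: 19.3
tcp_pos: [0.5756, 0.2555, 0.084]
tool_rot: [0.754, 0.657, -0.004, -0.001]
force: [1.0, 10.7, -1.6]
finger_gap: 0.19
```

Emit:
{"fn": "drive_tool", "kwargs": {
  "deltas": [-0.2,0,0,0,-0.4,0,0,0,-0.4,0,0,0]
}}

```text
t: 19.6
tcp_pos: [0.5757, 0.2555, 0.0841]
tool_rot: [0.754, 0.657, -0.001, -0.003]
force: [1.7, 12.9, -1.4]
finger_gap: 0.186
```

The stop is reached: the TCP is fixed while the force rises. The two stop positions are 51.7 mm apart, against an expected 85 - 12 - 22 = 51. Retreating.

Emit:
{"fn": "drive_tool", "kwargs": {
  "deltas": [1,0,0,0,1.5,0,-2,0,1.5,0,-5,0,1.5,0,-8,0,1.5,0,-11,0,-2,0,-13,0,-6,0,-13,0,-10,0,-13,0,-14,0,-13,0,-18,0,-13,0,-20,0,-13,0,-20,0,-13,0]
}}

```text
t: 20.8
tcp_pos: [0.5476, 0.0541, 0.2131]
tool_rot: [0.755, 0.655, -0.002, -0.003]
force: [-0.4, 0.1, -0.8]
finger_gap: 0.185
```

Run:
```python
from st import *
snap('side','side14');snap('scene','scene14');snap('wrist','wrist14');st();
for f in('side14','scene14'):blobs(f,.081,.12)
overlay('side14',p,'ov14',(150,180),(260,190),3)
```

```text
t 20.95 board mm [[ -0.7   6.3 213.3]] yaw 82.08 toolz [-0.0059  0.0035 -1.    ] F [0.1 0.3 0.6]
side14 n 355 x -55.0 55.0 y 183.0 198.0 zmax 95.0 col [189. 181. 176.]
side14 n 770 x -10.0 82.0 y -218.0 -123.0 zmax 108.0 col [175. 158. 137.]
scene14 n 330 x -54.0 57.0 y 184.0 198.0 zmax 97.0 col [159. 151. 143.]
scene14 n 658 x -7.0 83.0 y -202.0 -124.0 zmax 108.0 col [135. 120. 101.]
```

View pics/ov14.png

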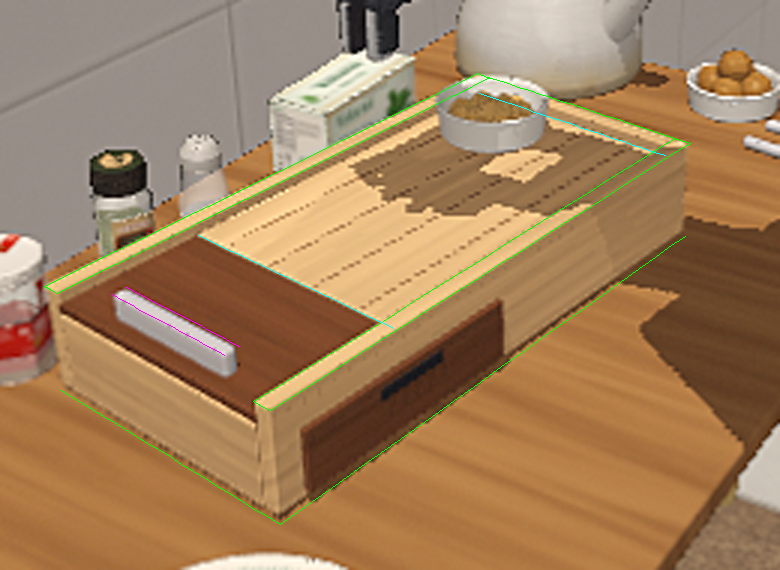

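View pics/wrist14.png

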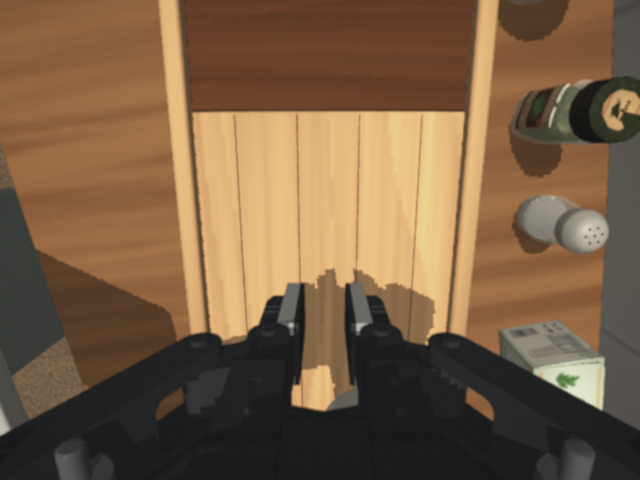

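View pics/scene14.png

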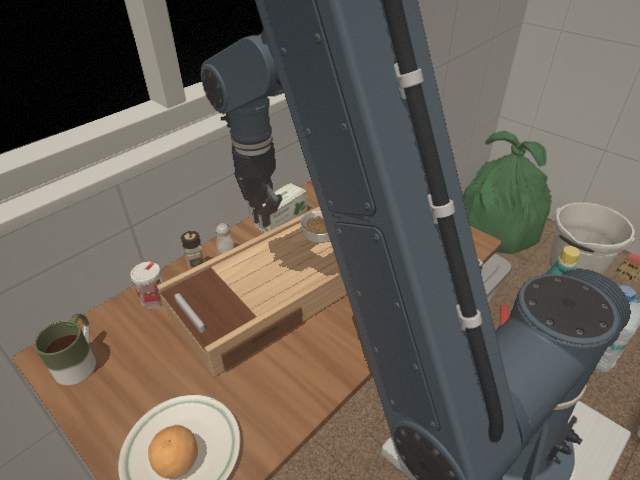

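The cover is flush with the box end with no gap at the seam, at row 110 of the wrist view. The board is empty except for the dish, and the arm is clear.

```bash
python3 -c "
from station import manip
print(manip.sign_off())"
```

```text
the job is handed in; nothing more can be done
None
```

The cover is shut with all four half shells in the bin, and I handed the job in at about 21 s of the 67 s allowed. No verdict was reported.

I pushed the cover open to its stop by the bar and swept the shells in one at a time, with the fingers held slightly apart as a narrow fork. I then pushed the cover shut to its stop and moved the arm clear.

**Last checks**
- **Cover:** the force rose to about 13 N at each stop with the tool no longer moving. The tool positions at the two stops were 51.7 mm apart, against 51 mm expected for full travel. The bar read about 190.5 mm at the end, against 190 mm when shut, and the panel shows no gap at the seam.
- **Shells:** before shutting, all four were seen in the bin, the highest reading at about 40 mm. Two leaned against the outer wall. I could not see them after the cover was shut.
- **Other items:** the kernel dish read within about 3 mm of where it started. Nothing else on the table looked disturbed, but I did not measure the other items.

**One disagreement:** my first camera fit of the board was about 6 mm off in y. I corrected it using the seam and the cover's open stop, and the corrected model matched the final picture.

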